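# Shut off the marked air valve under the sliding cover

### The arm

A 6-joint arm with a two-finger parallel gripper is mounted at the origin on the work surface. World frame = base frame: x ahead of the robot, y to its left, z up, the work surface at z = 0. Lengths are in mm, angles in rad, forces in N, time in s.
With the tool pointing down it reaches from about 375 to 825 mm from the base axis. Payload 5.5 kg.
Tool frame: the origin (TCP) lies midway between the tips of the shut fingers; the grasp point (between the pads) lies 19 mm behind it; z points along the fingers, y is the line along which they close (so a half turn about z gives the same grasp; the last joint's range is limited). The gripper opens to 85 mm and grips with 20 to 120 N. Pads are 22 mm wide; open, the fingers measure 114 mm over their backs; the gripper's body (76 mm by 85 mm) begins 54 mm behind the grasp point. The pads swing forward as they close: fully open they stand 13 mm farther back than shut.
Start: joints at [1.253, 0.314, -0.047, 1.21, 0, 1.571], TCP at [187.483, 569.952, 231.299] pointing down, gripper open.
Joint ranges: [-2.67, 2.67], [-0.69, 1.73], [-1.03, 1.25], [-2.08, 2.16], [-1.42, 1.45], [-3.14, 3.14]. Speed limits (rad/s): [2.39, 2.39, 3.01, 3.14, 3.14, 3.14].

### API

Orientations are given as a 3x3 rotation matrix whose columns are the frame's x, y, z axes.
In Python, from workcell import status, optics, manip gives the robot as it stands.
- The arm moves only by the tool move_arm, never from a script. Its argument "deltas" is a list of rows, each an object with "fingers": the opening, from 0 (shut) to 1 (fully open); "dp": the shift along the tool's x, y, z in mm, a list of three; "twist": the turn about the tool's z in degrees. In form: [{"fingers": fingers, "dp": [tx, ty, tz], "twist": twist}, ...]. A call has exactly 5 rows; each row shifts and turns the commanded pose from where the row before left it, along the tool's axes as they then stand; what a row does not reach is not made up. A row lasts 1/8 s, in which the tool goes at most 62.5 mm and 10.7 degrees, less where a joint would pass 70% of its speed; a pose out of reach is approached as far as the arm can. A call with a gripper value outside its range is refused whole. The fingers move at their own pace and stop on an object; the grip force is fixed at half the most. Time passes only in rows, so rows that do not move let the fingers close, or fill a call up. It gives the time, the measured TCP pose, the force, the opening and the grip force at its end, in the units of the state.
- status.get_state(): the state, without advancing time (a new reading comes with each control period).
- optics.snapshot(name): name is "side" or "top"; returns the picture (480x640x3 uint8, blue, green, red); there is no depth.
- optics.camera_model(name): a dict with "fx", "fy", "cx", "cy" (pixels), "world_to_cam" (4x4, takes a point from world to camera coordinates). Camera axes: x right, y down, z forward; pixel columns grow to the right and rows downward; lengths in mm; the calibration is good to about 2 mm. A picture is of the moment at which its call begins. camera_model takes no time and is no camera call.
- manip.hand_in(): hands the job in; it is judged then, once.
Trained networks look in the newest picture that a camera, given by its name, has taken for a name from the list of things; names that differ only in an ending like _2 or _b are one class to them, and where a whole thing is asked for, a point or a joint stands for the part that bears it (a point fixed in the world has none). Each returns a list of dicts, best first, with "score" (0 to 1); they miss things now and then, are a little off and sometimes report something else, mostly with a low value. They report only what shows in the picture. A call takes as long as a camera call.
- optics.search_frame(camera, target): "position" ([row, column] as shares, 0 to 1, of the picture: columns of its width, rows of its height, amid what is visible of it).
- optics.regions_of(camera, target): "mask" (480x640 bool, what is visible of it) and "position" ([row, column] as shares, 0 to 1, of the picture: columns of its width, rows of its height, amid what is visible of it).
- optics.mark_of(camera, target): "position" ([row, column] as shares, 0 to 1, of the picture: columns of its width, rows of its height: a listed point, or the origin of a listed thing).
The state is a dict: "time_s": time; "joints": joint angles; "dq": joint speeds; "joint_torque": joint torques, N m; "position": TCP position; "tool_rot": TCP orientation; "contact_force": force on the tool from outside, world axes, zero at the start; "moment": the same for the moment, N m; "grip_width": finger opening in mm; "grasp_force": force on a finger pad.
Only numpy, scipy, OpenCV 4.12 (cv2) and the standard library are available. Lean on these libraries where they do the work, as an engineer would, in place of code of your own. Each camera call takes 0.05 s, during which the arm holds its last target. There are 200 camera calls.

### The job

One air line of the valve test bench must be shut off. Using the fingers only to push, slide the steel cover of the grey shut-off box along its guides to the robot's left, all the way to its stop, and leave it there; then push the handle of the valve marked with the wide round disc clockwise (seen from above) until it is fully shut, across its pipe. Do not lift the cover, and leave the other valve's handle and the things standing round the box as they are.

Things in the scene. Friction and masses are not known exactly. Their poses are not given: they have to be found in the camera images.
- box: grey steel shut-off box fixed to the bench, 270 mm (x) by 275 mm (y), runners 75 mm high on which the cover lies, guide rims 8 mm higher along both x sides. Origin: centre of its underside, on the bench. x points roughly away from the robot, y roughly to its left. Right part: open well with two valves; left part: closed deck onto which the cover slides along +y
- well (a point): centre of the well's mouth, 75 mm above the bench. The well is 240 mm (x) by 120 mm (y) inside. The two valves stand in it 100 mm apart in x, one nearer the robot, the other farther; which is which varies. Pipes run along y and stick out 30 mm at the box's right side, lower than 47 mm. Axes as the box's
- stop (a point): middle of the inner face of the stop wall at the box's left (+y) end, 83 mm above the bench (the wall's top); the cover's left edge meets it when fully aside, and cover_lip is then 127.5 mm from it along y. Axes as the box's
- cover_lip (a point): centre of the cover's upright lip, 88 mm above the bench. Cover: loose steel plate 250 (x) by 130 mm (y), 4 mm thick, 0.6 kg, 3 mm side play, hides both valves. The lip stands on its right (-y) edge, 160 mm long (x), 5 mm thick, from 77 to 99 mm above the bench. Sliding takes 2 to 6 N. Starts shut or up to 20 mm ajar and slides about 110 to 130 mm. Axes as the box's
- disc_spindle (a point): point on the turning axis (vertical) of the marked valve (the one with a flat round disc, 40 mm across and 3 mm thick, on top of its spindle), at mid-height of its handle, 64 mm above the bench; it does not move
- disc_end (a point): middle of the free end of the marked valve (the one with a flat round disc, 40 mm across and 3 mm thick, on top of its spindle)'s handle, 70 mm from the axis, at mid-height of the handle. The handle is a flat grey metal bar 16 mm wide and 12 mm thick, its underside 58 mm and its top 70 mm above the bench; below it the valve's body and pipe reach up to 48 mm
- disc_handle (a joint): angle of the marked valve (the one with a flat round disc, 40 mm across and 3 mm thick, on top of its spindle)'s handle: 0 = fully open, along its pipe (pointing along the box's +y); grows clockwise seen from above to 1.571 = fully shut against its stop, across the pipe (pointing along the box's +x). Stiff: about 3 N at the end of the handle, stays where it is left
- plain_spindle (a point): point on the turning axis (vertical) of the other valve (with only a small 12 mm nut on top of its spindle), at mid-height of its handle, 64 mm above the bench; it does not move
- plain_end (a point): middle of the free end of the other valve (with only a small 12 mm nut on top of its spindle)'s handle, 70 mm from the axis, at mid-height of the handle. The handle is a flat grey metal bar 16 mm wide and 12 mm thick, its underside 58 mm and its top 70 mm above the bench; below it the valve's body and pipe reach up to 48 mm
- plain_handle (a joint): angle of the other valve (with only a small 12 mm nut on top of its spindle)'s handle: 0 = fully open, along its pipe (pointing along the box's +y); grows clockwise seen from above to 1.571 = fully shut against its stop, across the pipe (pointing along the box's +x). Stiff: about 3 N at the end of the handle, stays where it is left
- spray_can: bystander: white aerosol can, 62 mm diameter, 170 mm tall, standing left of the box; origin at its underside
- solvent_tin: bystander: white oblong tin 80 x 50 x 130 mm tall, standing left of the box; origin at its underside
- brass_union: bystander: brass pipe union, 48 mm diameter, 48 mm tall, standing right of the box; origin at its underside
- grease_jar: bystander: blue jar with a black cap, 56 mm diameter, 60 mm tall, standing to the near right of the box; origin at its underside
- spanner: bystander: steel spanner 180 mm long lying beyond the box; origin on its underside, at about mid-length
- pipe_tee: bystander: grey plastic pipe tee, about 100 mm wide, 95 mm tall, standing left of the box; origin at its underside
- flange_ring: bystander: dark steel ring, 70 mm outer diameter, 14 mm high, lying beyond the box; origin at its underside

How it is judged (in metres and radians):
On the way, in this order (a step that is already met when the one before it is completed fails the run):
1. the cover is slid aside to its stop (within about 20 mm) (y of cover_lip in the frame of box above -0.015 m and not (value of joint disc_handle above 1.4 rad)), for 0.2 s.
2. the marked handle is pushed shut with the cover aside (y of cover_lip in the frame of box above -0.015 m and value of joint disc_handle above 1.4 rad), for 0.2 s.
At the end, for the whole second after the job is handed in: The cover lies flat in its guides within 20 mm of its stop, the marked valve's handle is within 0.17 rad (10 degrees) of fully shut and at rest, the other handle's end is within 15 mm and every bystander within 30 mm of where it started (all of step 2 and value of joint disc_handle below 1.65 rad and z of cover_lip in the frame of box below 0.096 m and angle between cover_lip's own z axis and vertical below 0.06 rad and distance of plain_end from where it was at the start of the episode below 0.015 m and velocity of joint disc_handle below 0.05 rad/s and distance of each of spray_can, solvent_tin, brass_union, grease_jar, spanner, pipe_tee, flange_ring from where it was at the start of the episode below 0.03 m); the robot touches nothing.
It fails at once if the cover is lifted or tipped (lip raised more than 15 mm, or tilted more than 0.12 rad) (z of cover_lip in the frame of box above 0.103 m or angle between cover_lip's own z axis and vertical above 0.12 rad).
It fails at once if the other valve's handle is turned (its end moved more than 20 mm) (distance of plain_end from where it was at the start of the episode above 0.02 m).
It fails at once if a bystander is lifted, knocked or pushed more than 30 mm (distance of any of spray_can, solvent_tin, brass_union, grease_jar, spanner, pipe_tee, flange_ring from where it was at the start of the episode above 0.03 m).
It also fails if it takes over 45 s, if anything falls off the work surface, if the arm or the gripper's body presses on something with over 40 N, if the wrist force passes 120 N, or if a joint passes its speed limit or range.

## Working session

There is one attempt and no reset: what is moved stays moved. The work goes in short steps, Python scripts to look and compute and a tool call to move; the robot and the scene stay as the last step left them, time stands still between calls to the robot, and variables do not carry over. Pictures are saved under pics/ and viewed, at most 10 in all, crops included, and the job is handed in when it is done.

Besides the shell and the picture viewer there is one more tool, called after ">>>" in YAML: its name, and indented under it one key for each argument. move_arm: Moves the arm, as the interface text tells. Its arguments: {"type":"object","properties":{"deltas":{"type":"array","items":{"type":"object","properties":{"fingers":{"type":"number"},"dp":{"type":"array","items":{"type":"number"}},"twist":{"type":"number"}}}}},"required":["deltas"]}

```bash
mkdir -p pics; cat > h.py <<'E'
import numpy as np, cv2
from workcell import status, optics, manip
def ray(cam,pos,z):
    m=optics.camera_model(cam);T=np.array(m["world_to_cam"]);R,t=T[:3,:3],T[:3,3]
    v,u=pos[0]*480,pos[1]*640
    d=R.T@np.array([(u-m["cx"])/m["fx"],(v-m["cy"])/m["fy"],1]);c=-R.T@t
    return c+d*(z-c[2])/d[2]
def tri(ps):
    A=np.zeros((3,3));b=np.zeros(3)
    for cam,pos in ps:
        p=ray(cam,pos,0);q=ray(cam,pos,100);d=(q-p)/np.linalg.norm(q-p);M=np.eye(3)-np.outer(d,d);A+=M;b+=M@p
    return np.linalg.solve(A,b)
def proj(cam,p):
    m=optics.camera_model(cam);T=np.array(m["world_to_cam"]);c=T[:3,:3]@p+T[:3,3]
    return m["fx"]*c[0]/c[2]+m["cx"],m["fy"]*c[1]/c[2]+m["cy"]
E
python3 - <<'E'
from h import *
s=status.get_state();print(s["time_s"],s["position"],np.round(s["tool_rot"],3),s["contact_force"])
Z=dict(box=0,well=75,stop=83,cover_lip=88)
for c in("top","side"):
    cv2.imwrite(f"pics/{c}0.png",optics.snapshot(c))
for n,z in Z.items():
    P=[]
    for c in("top","side"):
        r=optics.mark_of(c,n)
        for q in r[:2]: print(n,c,round(q["score"],2),np.round(q["position"],3),np.round(ray(c,q["position"],z),1))
        if r:P.append((c,r[0]["position"]))
    if len(P)==2: print("  tri",np.round(tri(P),1))
E
```

```text
0.0 [187.32556418 569.42604292 230.45208038] [[-0.95   0.313 -0.001]
 [ 0.313  0.95  -0.002]
 [ 0.    -0.002 -1.   ]] [ 0.47764825 -0.63554003  0.10248363]
box top 0.77 [0.557 0.541] [539.4 -56.1   0. ]
box top 0.74 [0.524 0.437] [574.1  82.7   0. ]
stop top 0.91 [0.527 0.436] [559.4  80.   83. ]
stop side 0.61 [0.488 0.471] [559.9  67.8  83. ]
  tri [563.4  78.   76.2]
cover_lip top 0.74 [0.563 0.634] [ 522.6 -165.3   88. ]
cover_lip side 0.66 [0.603 0.581] [ 523.5 -164.    88. ]
  tri [ 522.4 -165.    89.2]
```

View pics/top0.png

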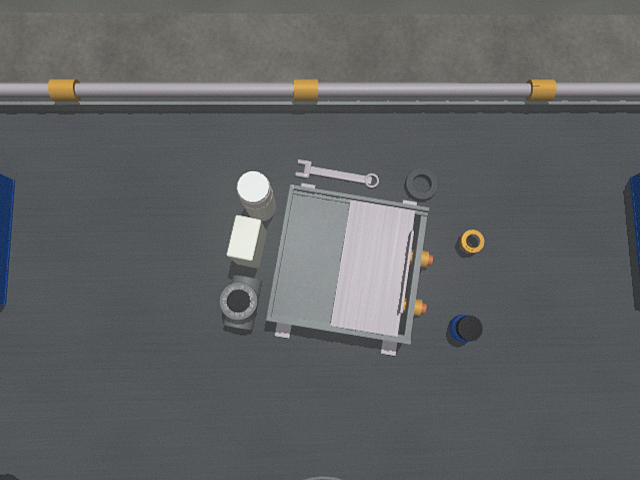

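View pics/side0.png

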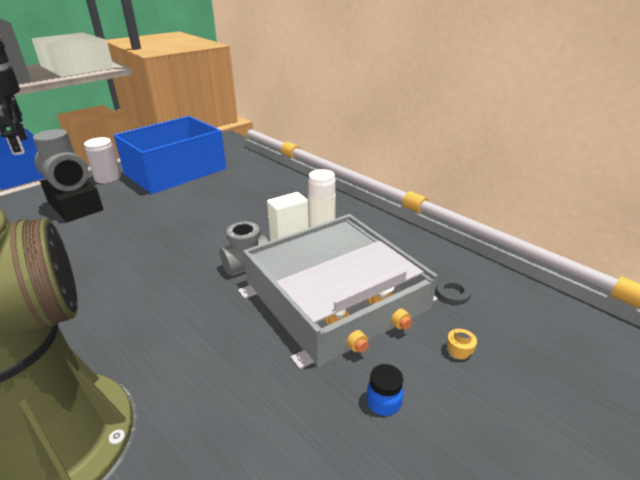

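The top view shows the box yawed about 9° clockwise. Its rim corners are near (291,185), (428,207), (410,343) and (267,320), with the cover slightly ajar and its lip at (406,272). In the side view the lip is at (377,288), with the right wall and two pipe ends in front of it. Next I fit the box frame.

```bash
python3 - <<'E'
from h import *
px=dict(BL=(291,185),BR=(428,207),FR=(410,343),FL=(267,320))
loc=dict(BL=(135,137.5),BR=(135,-137.5),FR=(-135,-137.5),FL=(-135,137.5))
W=np.array([ray("top",(v/480,u/640),83)[:2] for u,v in px.values()]);L=np.array([loc[k] for k in px],float)
def fit(L,W):
    l,w=L-L.mean(0),W-W.mean(0);th=np.arctan2((l[:,0]*w[:,1]-l[:,1]*w[:,0]).sum(),(l*w).sum())
    R=np.array([[np.cos(th),-np.sin(th)],[np.sin(th),np.cos(th)]]);return th,R,W.mean(0)-R@L.mean(0)
th,R,t=fit(L,W);print("yaw",np.degrees(th),"c",t);print(np.round((R@L.T).T+t-W,1))
for n,p in dict(lip=(522.4,-165),stop=(559.4,80)).items(): print(n,np.round(R.T@(np.array(p)-t),1))
np.savez("box.npz",R=R,t=t)
for c in("top","side"):
    for n in("disc_spindle","plain_spindle","disc_end","plain_end"):
        for q in optics.mark_of(c,n)[:1]:
            p=ray(c,q["position"],64)[:2];print(n,c,round(q["score"],2),np.round(R.T@(p-t),1))
for y in(-165,-145): print("box y",y,"world",R@np.array([0,y])+t)
I=cv2.imread("pics/top0.png");cv2.imwrite("pics/crop0.png",cv2.resize(I[160:370,210:500],None,fx=2.7,fy=2.7,interpolation=2))
E
```

```text
yaw -9.809447593146254 c [539.46950428 -56.28602819]
[[ 1.2  0.2]
 [ 0.6 -0.1]
 [-0.9  0.3]
 [-0.9 -0.4]]
lip [   1.7 -110. ]
stop [ -3.6 137.7]
disc_spindle top 0.46 [ 38.2 -93.6]
plain_spindle top 0.68 [-63.8 -94.3]
plain_end top 0.24 [  4.9 135.9]
disc_spindle side 0.86 [ 44.7 -93.4]
plain_spindle side 0.76 [-67.9 -87.7]
box y -165 world [ 511.35812719 -218.87369832]
box y -145 world [ 514.76556684 -199.16610195]
```

View pics/crop0.png

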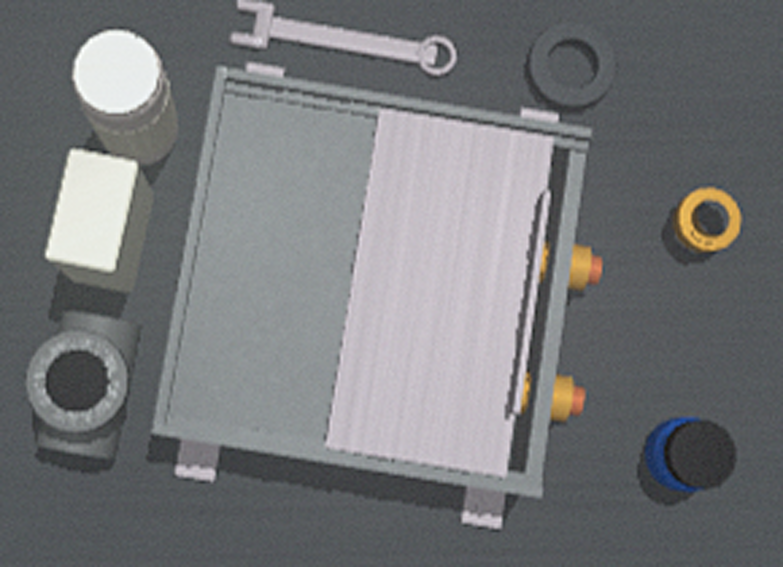

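The box fit is good to about 1 mm: yaw -9.8°, cover lip at box y ≈ -110. Next I turn the tool to the box axes and travel over to the lip's right side.

>>> move_arm:
  deltas:
    - {"fingers": 0,"dp": [0,0,0],"twist": -8.4}
    - {"fingers": 0,"dp": [-38,-38,0],"twist": 0}
    - {"fingers": 0,"dp": [-38,-38,0],"twist": 0}
    - {"fingers": 0,"dp": [-38,-38,0],"twist": 0}
    - {"fingers": 0,"dp": [-38,-38,0],"twist": 0}

```text
time_s: 1.52
position: [312.2, 392.9, 231.5]
tool_rot: [[-0.985, 0.17, 0.001], [0.17, 0.985, 0.0], [-0.0, 0.0, -1.0]]
contact_force: [0.3, -0.2, -0.2]
grip_width: -0.0
grasp_force: 0.0
```

>>> move_arm:
  deltas:
    - {"fingers": 0,"dp": [-38,-38,0],"twist": 0}
    - {"fingers": 0,"dp": [-38,-38,0],"twist": 0}
    - {"fingers": 0,"dp": [-38,-38,0],"twist": 0}
    - {"fingers": 0,"dp": [-38,-38,0],"twist": 0}
    - {"fingers": 0,"dp": [-19,-50,0],"twist": 0}

```text
time_s: 2.15
position: [447.1, 164.8, 231.5]
tool_rot: [[-0.985, 0.171, 0.001], [0.171, 0.985, 0.0], [-0.001, 0.001, -1.0]]
contact_force: [0.0, -0.6, 0.2]
grip_width: 0.1
grasp_force: 0.0
```

>>> move_arm:
  deltas:
    - {"fingers": 0,"dp": [-19,-50,0],"twist": 0}
    - {"fingers": 0,"dp": [-19,-50,0],"twist": 0}
    - {"fingers": 0,"dp": [-19,-50,0],"twist": 0}
    - {"fingers": 0,"dp": [-19,-50,0],"twist": 0}
    - {"fingers": 0,"dp": [-19,-50,0],"twist": 0}

```text
time_s: 2.78
position: [496.7, -98.2, 231.6]
tool_rot: [[-0.985, 0.17, 0.001], [0.17, 0.985, -0.0], [-0.001, 0.0, -1.0]]
contact_force: [0.8, -0.3, 0.5]
grip_width: 0.3
grasp_force: 0.0
```

```bash
cat >> h.py <<'E'
B=np.load("box.npz") if __import__("os").path.exists("box.npz") else None
def st():
    s=status.get_state();p=np.array(s["position"]);R=np.array(s["tool_rot"])
    print(s["time_s"],"box",np.round(B["R"].T@(p[:2]-B["t"]),1),"z",round(p[2],1),"yaw_y",np.degrees(np.arctan2(R[1,1],R[0,1])),"F(box)",np.round(B["R"].T@np.array(s["contact_force"])[:2],1),np.round(s["contact_force"][2],1),"w",s["grip_width"])
E
python3 -c "from h import *;st()"
```

```text
2.775 box [-35.  -48.6] z 231.6 yaw_y 80.18376404430934 F(box) [ 0.8 -0.1] 0.5 w 0.2687479350158547
```

>>> move_arm:
  deltas:
    - {"fingers": 0,"dp": [-18,-51,0],"twist": 0}
    - {"fingers": 0,"dp": [-18,-51,0],"twist": 0}
    - {"fingers": 0,"dp": [0,0,50],"twist": 0}
    - {"fingers": 0,"dp": [0,0,50],"twist": 0}
    - {"fingers": 0,"dp": [0,0,20],"twist": 0}

```text
time_s: 3.4
position: [512.4, -202.6, 108.2]
tool_rot: [[-0.985, 0.171, -0.004], [0.171, 0.985, 0.002], [0.004, 0.001, -1.0]]
contact_force: [0.1, 0.2, -0.3]
grip_width: -0.2
grasp_force: 0.0
```

>>> move_arm:
  deltas:
    - {"fingers": 0,"dp": [0,0,20],"twist": 0}
    - {"fingers": 0,"dp": [0,0,3],"twist": 0}
    - {"fingers": 0,"dp": [0,0,0],"twist": 0}
    - {"fingers": 0,"dp": [0,0,0],"twist": 0}
    - {"fingers": 0,"dp": [0,0,0],"twist": 0}

```text
time_s: 4.03
position: [515.2, -203.3, 89.2]
tool_rot: [[-0.985, 0.17, 0.001], [0.17, 0.985, -0.001], [-0.001, -0.0, -1.0]]
contact_force: [-0.8, -0.4, 0.5]
grip_width: -0.2
grasp_force: 0.0
```

```bash
python3 - <<'E'
from h import *
st()
I=[optics.snapshot(c) for c in("top","side")]
cv2.imwrite("pics/b.png",np.hstack([cv2.resize(I[0][180:360,340:500],(640,720))[:600,:400] if 0 else cv2.resize(I[0][190:350,340:480],(400,457)),cv2.resize(I[1][200:400,280:455],(400,457))]))
E
```

```text
4.025 box [   1.1 -149. ] z 89.2 yaw_y 80.19314247626953 F(box) [-0.7 -0.6] 0.5 w -0.20269130362419122
```

View pics/b.png

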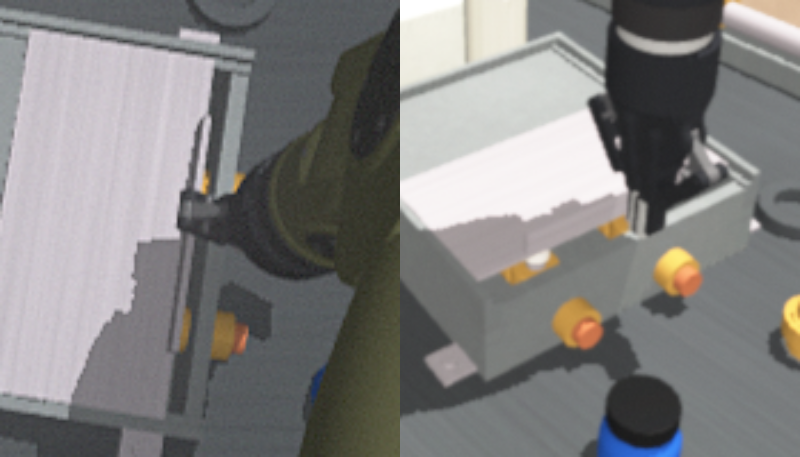

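The fingertips stand just right of the lip, mid-length, over the right wall, with no contact. Pushing left now.

>>> move_arm:
  deltas:
    - {"fingers": 0,"dp": [0,6,3],"twist": 0}
    - {"fingers": 0,"dp": [0,10,0],"twist": 0}
    - {"fingers": 0,"dp": [0,12,0],"twist": 0}
    - {"fingers": 0,"dp": [0,12,0],"twist": 0}
    - {"fingers": 0,"dp": [0,12,0],"twist": 0}

```text
time_s: 4.75
position: [523.4, -151.0, 85.2]
tool_rot: [[-0.985, 0.17, -0.0], [0.17, 0.985, -0.0], [0.0, -0.0, -1.0]]
contact_force: [-0.6, -2.3, -1.3]
grip_width: -0.0
grasp_force: 1.2
```

>>> move_arm:
  deltas:
    - {"fingers": 0,"dp": [0,12,0],"twist": 0}
    - {"fingers": 0,"dp": [0,12,0],"twist": 0}
    - {"fingers": 0,"dp": [0,12,0],"twist": 0}
    - {"fingers": 0,"dp": [0,12,0],"twist": 0}
    - {"fingers": 0,"dp": [0,10,0],"twist": 0}

```text
time_s: 5.38
position: [533.6, -94.0, 85.4]
tool_rot: [[-0.985, 0.17, 0.0], [0.17, 0.985, -0.0], [-0.0, -0.0, -1.0]]
contact_force: [0.1, -2.8, -2.1]
grip_width: -0.1
grasp_force: 1.6
```

```bash
python3 - <<'E'
from h import *
st()
for c in("top","side"):
    optics.snapshot(c)
    for q in optics.mark_of(c,"cover_lip")[:2]: print(c,q["score"],B["R"].T@(ray(c,q["position"],88)[:2]-B["t"]))
E
```

```text
5.375 box [  0.7 -38.2] z 85.4 yaw_y 80.19969892483293 F(box) [ 0.6 -2.7] -2.1 w -0.1451174651057805
top 0.95 [ -3.36737547 -15.27086863]
```

>>> move_arm:
  deltas:
    - {"fingers": 0,"dp": [0,4,0],"twist": 0}
    - {"fingers": 0,"dp": [0,4,0],"twist": 0}
    - {"fingers": 0,"dp": [0,3,0],"twist": 0}
    - {"fingers": 0,"dp": [0,3,0],"twist": 0}
    - {"fingers": 0,"dp": [0,2,0],"twist": 0}

```text
time_s: 6.2
position: [536.3, -79.0, 85.4]
tool_rot: [[-0.985, 0.17, 0.0], [0.17, 0.985, -0.0], [-0.0, -0.0, -1.0]]
contact_force: [1.0, -4.7, -0.1]
grip_width: -0.1
grasp_force: 2.2
```

```bash
python3 -c "from h import *;st()"
```

```text
6.2 box [  0.8 -22.9] z 85.4 yaw_y 80.18975537930682 F(box) [ 1.8 -4.5] -0.1 w -0.10953995910345904
```

>>> move_arm:
  deltas:
    - {"fingers": 0,"dp": [0,2,0],"twist": 0}
    - {"fingers": 0,"dp": [0,2,0],"twist": 0}
    - {"fingers": 0,"dp": [0,2,0],"twist": 0}
    - {"fingers": 0,"dp": [0,0,0],"twist": 0}
    - {"fingers": 0,"dp": [0,0,0],"twist": 0}

```text
time_s: 6.82
position: [537.3, -72.8, 85.4]
tool_rot: [[-0.985, 0.17, 0.0], [0.17, 0.985, 0.0], [-0.0, 0.0, -1.0]]
contact_force: [1.7, -4.1, -0.2]
grip_width: 0.1
grasp_force: 1.6
```

```bash
python3 -c "from h import *;st()"
```

```text
6.825 box [  0.7 -16.7] z 85.4 yaw_y 80.19835920077952 F(box) [ 2.3 -3.7] -0.2 w 0.12436918662350334
```

>>> move_arm:
  deltas:
    - {"fingers": 0,"dp": [0,1.5,0],"twist": 0}
    - {"fingers": 0,"dp": [0,1.5,0],"twist": 0}
    - {"fingers": 0,"dp": [0,0,0],"twist": 0}
    - {"fingers": 0,"dp": [0,0,0],"twist": 0}
    - {"fingers": 0,"dp": [0,0,0],"twist": 0}

```text
time_s: 7.45
position: [537.2, -70.8, 85.4]
tool_rot: [[-0.985, 0.171, -0.001], [0.171, 0.985, -0.002], [0.0, -0.002, -1.0]]
contact_force: [0.7, -6.2, 2.1]
grip_width: 0.0
grasp_force: 3.2
```

```bash
python3 -c "from h import *;st()"
```

```text
7.45 box [  0.2 -14.7] z 85.4 yaw_y 80.16613748518283 F(box) [ 1.8 -6. ] 2.1 w 0.00045418956122486055
```

>>> move_arm:
  deltas:
    - {"fingers": 0,"dp": [0,-12,0],"twist": 0}
    - {"fingers": 0,"dp": [0,-10,-10],"twist": 0}
    - {"fingers": 0,"dp": [0,0,-50],"twist": 0}
    - {"fingers": 0,"dp": [0,0,-60],"twist": 0}
    - {"fingers": 0,"dp": [20,40,-30],"twist": 0}

```text
time_s: 8.07
position: [522.7, -50.3, 239.3]
tool_rot: [[-0.985, 0.174, 0.005], [0.174, 0.985, 0.0], [-0.005, 0.001, -1.0]]
contact_force: [0.5, 1.2, -0.5]
grip_width: 0.1
grasp_force: 0.0
```

>>> move_arm:
  deltas:
    - {"fingers": 0,"dp": [20,55,0],"twist": 0}
    - {"fingers": 0,"dp": [20,55,0],"twist": 0}
    - {"fingers": 0,"dp": [20,55,0],"twist": 0}
    - {"fingers": 0,"dp": [0,0,0],"twist": 0}
    - {"fingers": 0,"dp": [0,0,0],"twist": 0}

```text
time_s: 8.7
position: [489.8, 123.7, 235.6]
tool_rot: [[-0.985, 0.17, -0.0], [0.17, 0.985, 0.0], [0.0, 0.0, -1.0]]
contact_force: [-0.8, -0.8, -0.0]
grip_width: -0.2
grasp_force: 0.0
```

```bash
python3 - <<'E'
from h import *
st()
I=[optics.snapshot(c) for c in("top","side")]
for n,z in dict(cover_lip=88,disc_spindle=64,disc_end=64,plain_spindle=64,plain_end=64).items():
  for c in("top","side"):
    for q in optics.mark_of(c,n)[:2]: print(n,c,round(q["score"],2),np.round(B["R"].T@(ray(c,q["position"],z)[:2]-B["t"]),1))
cv2.imwrite("pics/c.png",np.hstack([cv2.resize(I[0][190:350,300:440],(400,457)),cv2.resize(I[1][210:370,270:450],(400,457))]))
E
```

```text
8.7 box [-79.6 168.8] z 235.6 yaw_y 80.2246698176711 F(box) [-0.7 -0.9] -0.0 w -0.1594194773481035
cover_lip top 0.63 [-3.3  5.3]
cover_lip side 0.92 [-2.9  3.6]
disc_spindle top 0.67 [ 33.8 -99.1]
disc_spindle side 0.81 [ 36.7 -98.1]
disc_end top 0.73 [ 36.6 -26.5]
disc_end top 0.25 [  5.9 197.3]
disc_end side 0.83 [ 53.9 -24.6]
disc_end side 0.66 [  8.6 -54. ]
plain_spindle top 0.63 [-58.4 -94.6]
plain_spindle side 0.66 [-65.7 -90.2]
plain_spindle side 0.43 [ 136.4 -178.2]
plain_end top 0.82 [-51.8 -20. ]
plain_end side 0.91 [-61.7 -29.2]
```

View pics/c.png

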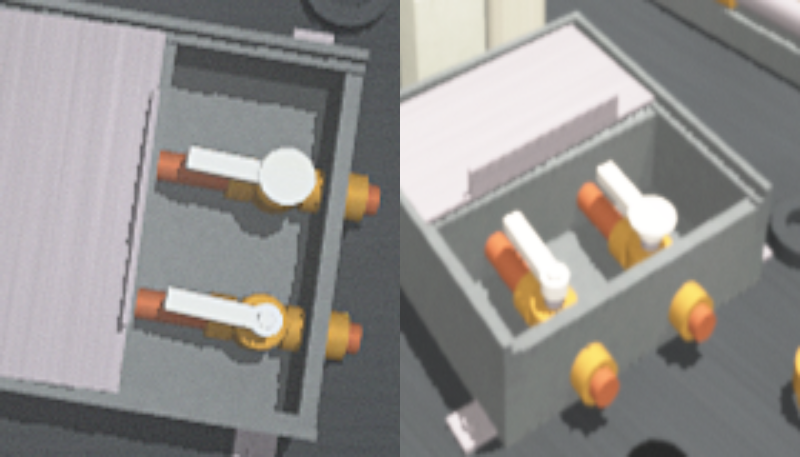

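Cover is at its stop (lip y≈+4). The far valve has the wide disc, centred at crop (287,177), and its handle points along +y. I work out the push arc.

```bash
python3 - <<'E'
from h import *
f=lambda u,v,z:B["R"].T@(ray("top",((190+v/2.857)/480,(300+u/2.857)/640),z)[:2]-B["t"])
print("disc",f(287,177,78),"end",f(188,159,70),"nut",f(266,318,76),"pend",f(167,299,70))
S=np.array([37.5,-97.]);r=48
P=[]
for a in range(0,91,10):
    t=np.radians(a);s,c=np.sin(t),np.cos(t);d=8+11*c+14.5*s
    P.append(S+r*np.array([s,c])+d*np.array([-c,s]));
P=np.array(P);print(np.round(P,1));D=np.diff(P,axis=0);print("tool steps",np.round(np.c_[-D[:,0],D[:,1]],1).tolist())
print(status.get_state()["joints"])
E
```

```text
disc [ 37.34617169 -96.4793053 ] end [ 40.03847293 -28.04872083] nut [-60.36335545 -95.8724489 ] pend [-57.92203567 -28.00816704]
[[ 18.5 -49. ]
 [ 24.8 -46. ]
 [ 32.  -43.9]
 [ 40.  -43. ]
 [ 48.6 -43.7]
 [ 57.4 -46.1]
 [ 66.  -50.4]
 [ 73.9 -56.7]
 [ 80.6 -64.8]
 [ 85.5 -74.5]]
tool steps [[-6.3, 3.0], [-7.2, 2.1], [-8.0, 0.9], [-8.6, -0.6], [-8.8, -2.4], [-8.6, -4.3], [-7.9, -6.3], [-6.6, -8.1], [-4.9, -9.7]]
[ 2.47389415e-01  1.34131356e-01 -2.64762616e-01  1.17195650e+00
  5.80120003e-05  4.18900520e-01]
```

>>> move_arm:
  deltas:
    - {"fingers": 0,"dp": [-17,-44,0],"twist": 0}
    - {"fingers": 0,"dp": [-17,-44,0],"twist": 0}
    - {"fingers": 0,"dp": [-17,-44,0],"twist": 0}
    - {"fingers": 0,"dp": [-17,-44,0],"twist": 0}
    - {"fingers": 0,"dp": [-17,-42,0],"twist": 0}

```text
time_s: 9.93
position: [536.7, -106.9, 235.4]
tool_rot: [[-0.985, 0.17, 0.0], [0.17, 0.985, 0.0], [-0.0, 0.0, -1.0]]
contact_force: [0.9, 0.5, -0.1]
grip_width: -0.1
grasp_force: 0.0
```

>>> move_arm:
  deltas:
    - {"fingers": 0,"dp": [0,0,0],"twist": 0}
    - {"fingers": 0,"dp": [0,0,50],"twist": 0}
    - {"fingers": 0,"dp": [0,0,50],"twist": 0}
    - {"fingers": 0,"dp": [0,0,30],"twist": 0}
    - {"fingers": 0,"dp": [0,0,0],"twist": 0}

```text
time_s: 10.55
position: [534.1, -104.0, 103.1]
tool_rot: [[-0.986, 0.169, -0.005], [0.169, 0.986, 0.001], [0.005, 0.0, -1.0]]
contact_force: [-0.3, -0.4, 0.6]
grip_width: -0.1
grasp_force: 0.0
```

```bash
python3 -c "from h import *;st()"
```

```text
10.55 box [  2.8 -47.9] z 103.1 yaw_y 80.2503075486066 F(box) [-0.3 -0.5] 0.6 w -0.05156534958490689
```

>>> move_arm:
  deltas:
    - {"fingers": 0,"dp": [0,0,25],"twist": 0}
    - {"fingers": 0,"dp": [0,0,15],"twist": 0}
    - {"fingers": 0,"dp": [0,0,5],"twist": 0}
    - {"fingers": 0,"dp": [0,0,0],"twist": 0}
    - {"fingers": 0,"dp": [0,0,0],"twist": 0}

```text
time_s: 11.18
position: [537.2, -105.5, 61.2]
tool_rot: [[-0.985, 0.17, 0.001], [0.17, 0.985, -0.0], [-0.001, -0.0, -1.0]]
contact_force: [0.7, 0.0, -0.9]
grip_width: 0.0
grasp_force: 0.0
```

```bash
python3 -c "from h import *;st()"
```

```text
11.175 box [  6.1 -48.9] z 61.2 yaw_y 80.18915587757162 F(box) [0.7 0.1] -0.9 w 0.03971213126530367
```

>>> move_arm:
  deltas:
    - {"fingers": 0,"dp": [-8,0,0],"twist": 0}
    - {"fingers": 0,"dp": [-5,0,0],"twist": 0}
    - {"fingers": 0,"dp": [-6.3,3,0],"twist": 0}
    - {"fingers": 0,"dp": [-7.2,2,0],"twist": 0}
    - {"fingers": 0,"dp": [-8,1,0],"twist": 0}

```text
time_s: 11.8
position: [570.1, -105.1, 59.6]
tool_rot: [[-0.985, 0.17, -0.004], [0.17, 0.985, 0.0], [0.004, -0.0, -1.0]]
contact_force: [-4.6, 0.1, 1.3]
grip_width: -0.1
grasp_force: 2.0
```

```bash
python3 - <<'E'
from h import *
st()
for c in("top","side"):
    optics.snapshot(c)
    for n in("disc_end","plain_end"):
        for q in optics.mark_of(c,n)[:1]: print(n,c,round(q["score"],2),np.round(B["R"].T@(ray(c,q["position"],64)[:2]-B["t"]),1))
E
```

```text
11.8 box [ 38.5 -42.9] z 59.6 yaw_y 80.18623711947023 F(box) [-4.6 -0.7] 1.3 w -0.08332014619531826
disc_end side 0.91 [ 75.3 -30.8]
plain_end side 0.77 [-55.3 -27. ]
```

>>> move_arm:
  deltas:
    - {"fingers": 0,"dp": [-8.6,-0.6,0],"twist": 0}
    - {"fingers": 0,"dp": [-8.8,-2.4,0],"twist": 0}
    - {"fingers": 0,"dp": [-8.6,-4.3,0],"twist": 0}
    - {"fingers": 0,"dp": [-7.9,-6.3,0],"twist": 0}
    - {"fingers": 0,"dp": [-6.6,-8,0],"twist": 0}

```text
time_s: 12.72
position: [608.2, -133.1, 60.4]
tool_rot: [[-0.985, 0.17, 0.0], [0.17, 0.985, 0.002], [0.0, 0.002, -1.0]]
contact_force: [-2.6, 3.0, 2.7]
grip_width: 0.1
grasp_force: 2.1
```

```bash
python3 -c "from h import *;st()"
```

```text
12.725 box [ 80.8 -63.9] z 60.4 yaw_y 80.22895412624855 F(box) [-3.1  2.5] 2.7 w 0.10746592871187395
```

>>> move_arm:
  deltas:
    - {"fingers": 0,"dp": [-3,-5,0],"twist": 0}
    - {"fingers": 0,"dp": [-2,-4.5,0],"twist": 0}
    - {"fingers": 0,"dp": [0,-1,0],"twist": 0}
    - {"fingers": 0,"dp": [0,0,0],"twist": 0}
    - {"fingers": 0,"dp": [0,0,0],"twist": 0}

```text
time_s: 13.35
position: [611.5, -144.9, 60.6]
tool_rot: [[-0.985, 0.17, 0.001], [0.17, 0.985, -0.001], [-0.001, -0.0, -1.0]]
contact_force: [1.7, 1.4, 0.6]
grip_width: -0.2
grasp_force: 1.0
```

```bash
python3 - <<'E'
from h import *
st()
for c in("top","side"):
    optics.snapshot(c)
    for n in("disc_end","plain_end","cover_lip"):
        for q in optics.mark_of(c,n)[:1]: print(n,c,round(q["score"],2),np.round(B["R"].T@(ray(c,q["position"],88 if n=="cover_lip" else 64)[:2]-B["t"]),1))
E
```

```text
13.35 box [ 86.1 -75. ] z 60.6 yaw_y 80.20109009850106 F(box) [1.4 1.7] 0.6 w -0.18936194328154643
plain_end top 0.74 [-56.6 -26.1]
cover_lip top 0.74 [-4.3 11. ]
disc_end side 0.91 [123.  -91.7]
plain_end side 0.68 [-57.2 -29. ]
```

>>> move_arm:
  deltas:
    - {"fingers": 0,"dp": [0,-1.5,0],"twist": 0}
    - {"fingers": 0,"dp": [0,-1.5,0],"twist": 0}
    - {"fingers": 0,"dp": [0,0,0],"twist": 0}
    - {"fingers": 0,"dp": [0,0,0],"twist": 0}
    - {"fingers": 0,"dp": [0,0,0],"twist": 0}

```text
time_s: 14.38
position: [611.2, -147.0, 60.6]
tool_rot: [[-0.985, 0.17, 0.001], [0.17, 0.985, 0.001], [-0.001, 0.002, -1.0]]
contact_force: [4.2, 4.4, 1.2]
grip_width: -0.2
grasp_force: 2.7
```

```bash
python3 -c "from h import *;st()"
```

```text
14.375 box [ 86.1 -77.2] z 60.6 yaw_y 80.21648174916943 F(box) [3.4 5.1] 1.2 w -0.18977053696696836
```

>>> move_arm:
  deltas:
    - {"fingers": 0,"dp": [0,-1.5,0],"twist": 0}
    - {"fingers": 0,"dp": [0,-1,0],"twist": 0}
    - {"fingers": 0,"dp": [0,0,0],"twist": 0}
    - {"fingers": 0,"dp": [0,0,0],"twist": 0}
    - {"fingers": 0,"dp": [0,0,0],"twist": 0}

```text
time_s: 15.0
position: [611.1, -147.4, 60.6]
tool_rot: [[-0.986, 0.169, 0.002], [0.169, 0.986, 0.005], [-0.001, 0.006, -1.0]]
contact_force: [5.2, 11.9, 1.6]
grip_width: 0.1
grasp_force: 5.6
```

```bash
python3 -c "from h import *;st()"
```

```text
15.0 box [ 86.1 -77.6] z 60.6 yaw_y 80.29097230079283 F(box) [ 3.1 12.6] 1.6 w 0.06844362803819709
```

The handle is on its stop: force rose to 12 N with no travel. Backing off, raising and moving clear.

>>> move_arm:
  deltas:
    - {"fingers": 0,"dp": [0,6,0],"twist": 0}
    - {"fingers": 0,"dp": [0,6,0],"twist": 0}
    - {"fingers": 0,"dp": [0,0,-50],"twist": 0}
    - {"fingers": 0,"dp": [0,0,-60],"twist": 0}
    - {"fingers": 0,"dp": [0,0,-60],"twist": 0}

```text
time_s: 15.62
position: [611.1, -138.7, 231.6]
tool_rot: [[-0.985, 0.171, -0.002], [0.171, 0.985, -0.001], [0.002, -0.001, -1.0]]
contact_force: [1.3, -0.3, 1.3]
grip_width: 0.1
grasp_force: 0.0
```

>>> move_arm:
  deltas:
    - {"fingers": 0,"dp": [30,50,0],"twist": 0}
    - {"fingers": 0,"dp": [30,50,0],"twist": 0}
    - {"fingers": 0,"dp": [30,50,0],"twist": 0}
    - {"fingers": 0,"dp": [30,50,0],"twist": 0}
    - {"fingers": 0,"dp": [20,40,0],"twist": 0}

```text
time_s: 16.25
position: [513.4, 123.2, 230.2]
tool_rot: [[-0.985, 0.17, -0.0], [0.17, 0.985, -0.001], [0.0, -0.001, -1.0]]
contact_force: [-0.3, 0.0, 0.9]
grip_width: -0.2
grasp_force: 0.0
```

```bash
python3 - <<'E'
from h import *
st()
I=[optics.snapshot(c) for c in("top","side")]
for n in("disc_end","plain_end","cover_lip"):
  for c in("top","side"):
    for q in optics.mark_of(c,n)[:1]: print(n,c,round(q["score"],2),np.round(B["R"].T@(ray(c,q["position"],88 if n=="cover_lip" else 64)[:2]-B["t"]),1))
cv2.imwrite("pics/d.png",np.hstack([cv2.resize(I[0][150:360,210:500],(400,290)),cv2.resize(I[1][150:440,200:500],(400,387))[:290]]))
E
```

```text
16.25 box [-56.2 172.4] z 230.2 yaw_y 80.21277396880294 F(box) [-0.3 -0. ] 0.9 w -0.23379814250635156
disc_end top 0.94 [108.5 -99. ]
disc_end side 0.66 [119.6 -92.6]
plain_end top 0.57 [-53.6 -26.3]
plain_end side 0.9 [-51.3 -26.2]
cover_lip top 0.66 [0.4 3. ]
cover_lip side 0.78 [-4.5  6.5]
```

View pics/d.png

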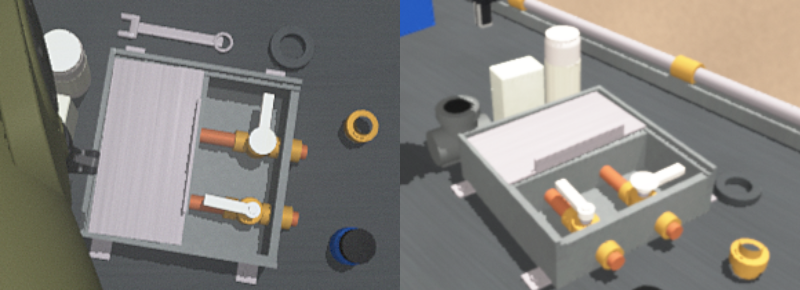

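The disc handle now lies across its pipe, pointing along box +x at (265,115). The plain handle is unchanged, the cover is flat at its stop, and the bystanders are in place.

```bash
python3 -c "
from h import *
print(manip.hand_in())"
```

```text
the job is handed in; nothing more can be done
None
```

The cover is slid to its stop and the disc-marked valve is pushed fully shut. The plain valve's handle and the things round the box look undisturbed in the final pictures. I handed the job in at about 16 s, but the hand-in returned no verdict.

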